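Clamp a meter body in the test fixture and start its test

TASK

Clamp the brass meter body in the white fixture: turn the clamp knob on the sliding jaw anticlockwise until it is fully loose, slide the jaw along until the meter body is pushed home and squarely held between both jaws with no gap left, then turn the knob clockwise until it is firmly tight. After that start the test by pressing the wide key fully down and letting it come up again, and only then pressing the slim key fully down and letting it come up. Leave the steel ring, the blue cap, the brass cup and the screwdriver where they are, and let go of everything.

Things in the scene. Friction and masses are not known exactly. Their poses are not given: they have to be found in the camera images.
- fixture: White plastic clamping fixture fixed to the bench, base 130 x 340 x 20 mm (x, y, z). Origin: centre of its underside; y along its length, z up. The fixed jaw (80 mm wide, top at z = 82 mm) at its -y end has a black rubber pad with its face at y = -120 mm. Guide walls 42 mm high (inner faces at x = +-42 mm) flank the meter body. A rail along x = 0 on the +y half carries the sliding jaw.
- jaw (a joint): Sliding jaw: aluminium block 70 x 64 mm, top 75 mm above the bench. Value in m, 0 = furthest from the fixed jaw, growing as it slides towards it (fixture -y): its pad's face is at fixture y = 65 mm minus the value. 0.075 = meter body held between both jaws; end stop 0.082. Free, it drags with 2 N; pushing the meter body adds 2 to 6 N. The tight clamp knob holds it immovable.
- jaw_face (a point): Centre of the face of the sliding jaw's rubber pad (36 mm square), at fixture x = 0 and z = 50 mm; axes as the fixture.
- clamp_knob (a joint): Clamp knob on top of the sliding jaw, upright axis. Value in rad, 0 = fully loose at its stop, growing clockwise seen from above (tightening), 1.57 = fully tight at its stop. Below 0.6 the jaw slides freely, above 1.2 it is firmly clamped. Stays where it is left; takes 0.1 N m when loose, up to 0.25 N m at the tight end. Starts at 1.3 to 1.5.
- knob_grip (a point): Grip point on the knob's axis, 36 mm behind (fixture +y of) the jaw face, 103 mm above the bench; turns with the knob. The knob is a black bar 50 mm long (this point's x), 14 mm thick (y), from 86 to 116 mm above the bench; grip it across the 14 mm from above. At knob value 0 the bar lies across the fixture (along its x), at 1.57 along the rail.
- meter: Loose brass flow-meter body, about 0.6 kg: round bowl 74 mm in diameter with a grey top, 60 mm high, and a pipe along its y axis, 30 mm above its underside, 110 mm from end to end. Origin: centre of its underside. Stands on the fixture's base (20 mm above the bench) between the jaws, first 7 to 20 mm clear of the fixed jaw; held home its origin is at fixture y = -65 mm.
- key_box: Grey key box fixed to the bench, 110 x 210 x 50 mm (x, y, z), origin at the centre of its underside; the two keys stand on its top 100 mm apart along its y, either one on either side.
- key_wide (a joint): Travel of the wide key, m: 0 = up, 0.006 = fully down; spring, 1.5 N to start, 5 N fully down.
- key_wide_top (a point): Centre of the top of the wide key: a grey round key 44 mm in diameter in a black round housing 60 mm in diameter; its top is 68 mm above the bench when up, 6 mm above its housing. It goes straight down.
- key_slim (a joint): Travel of the slim key, m: 0 = up, 0.006 = fully down; spring, 1.5 N to start, 5 N fully down.
- key_slim_top (a point): Centre of the top of the slim key: a grey round key 18 mm in diameter in a black round housing 34 mm in diameter; its top is 68 mm above the bench when up, 6 mm above its housing. It goes straight down.
- steel_ring: Bystander: loose steel ring 84 mm in diameter, 45 mm high, standing on the bench; origin at the centre of its underside.
- blue_cap: Bystander: loose dark blue round cap 72 mm in diameter, 45 mm high; origin at the centre of its underside.
- brass_cup: Bystander: loose open brass cup with a rim 84 mm in diameter, 36 mm high; origin at the centre of its underside.
- screwdriver: Bystander: loose screwdriver lying on the bench between the robot and the work, roughly along y; its own x axis runs along it, from handle to blade.

How it is judged:
On the way, in this order (a step that is already met when the one before it is completed fails the run):
1. the clamp knob is turned loose (below 0.6 rad) (value of joint clamp_knob below 0.6 rad), for 0.1 s.
2. the sliding jaw has pushed the meter body home between both jaws (value of joint jaw between 0.0725 and 0.0785 m and y of meter in the frame of fixture between -0.069 and -0.062 m and angle between meter's own z axis and vertical below 0.1 rad and z of meter in the frame of fixture below 0.025 m), for 0.1 s.
3. the clamp knob is tight (above 1.2 rad) with the meter body held home (all of step 2 and value of joint clamp_knob above 1.2 rad), for 0.2 s.
4. the wide key is pressed down (over 4 mm), the slim key being up (value of joint key_wide above 0.004 m and value of joint key_slim below 0.002 m), for 0.05 s.
5. the wide key is up again and the slim key is pressed down (over 4 mm) (value of joint key_slim above 0.004 m and value of joint key_wide below 0.002 m), for 0.05 s.
At the end, for the whole second after the job is handed in: The meter body stands upright on the fixture's base, home between both jaws (jaw reading 0.0725 to 0.0785 m, meter body's origin at fixture y = -62 to -69 mm) and at rest, the clamp knob is tight (above 1.2 rad), and both keys are up (less than 2 mm down) (all of step 3 and linear speed of meter below 0.02 m/s and value of joint each of key_wide, key_slim below 0.002 m); the robot touches nothing.
It fails at once if both keys pressed at the same time (value of joint each of key_wide, key_slim above 0.003 m).
It fails at once if a bystander (ring, cap, cup or screwdriver) is moved by more than 30 mm (distance of any of steel_ring, blue_cap, brass_cup, screwdriver from where it was at the start of the episode above 0.03 m).
It also fails if it takes over 51 s, if anything falls off the work surface, if the arm or the gripper's body presses on something with over 40 N, if the wrist force passes 120 N, or if a joint passes its speed limit or range.

ROBOT

A 6-joint arm with a two-finger parallel gripper is mounted at the origin on the work surface. World frame = base frame: x ahead of the robot, y to its left, z up, the work surface at z = 0. Lengths are in m, angles in rad, forces in N, time in s.
With the tool pointing down it reaches from about 0.425 to 0.925 m from the base axis. Payload 12.5 kg.
Tool frame: the origin (TCP) lies at the very end of the fingers, on their centre line; the grasp point (between the pads) lies 19 mm behind it; z points along the fingers, y is the line along which they close (so a half turn about z gives the same grasp; the last joint's range is limited). The gripper opens to 85 mm and grips with 20 to 120 N. Pads are 22 mm wide; open, the fingers measure 114 mm over their backs; the gripper's body (76 mm by 85 mm) begins 54 mm behind the grasp point. The pads swing forward as they close: fully open they stand 13 mm farther back than shut.
Start: joints at [-1.24, 0.491, 1.559, -0, 1.092, -0.106], TCP at [0.264, -0.566, 0.231] pointing down, gripper open.
Joint ranges: [-3.1, 3.1], [-0.84, 2.19], [0.05, 2.79], [-1.13, 4.28], [0.06, 2.93], [-2.69, 2.69]. Speed limits (rad/s): [2.22, 2.22, 2.79, 3.14, 3.14, 3.14].

INTERFACE

Orientations are given as [roll, pitch, yaw] about the fixed x, y, z axes, in that order (R = Rz(yaw) Ry(pitch) Rx(roll)).
In Python, from bench import manip gives the robot as it stands.
- The arm moves only by the tool step_arm, never from a script. Its argument "motion" is a list of rows, each an object of numbers: "dx", "dy", "dz": the shift along the world's x, y, z scaled (see below); "ax", "ay", "az": the turn, a rotation vector about the world's x, y, z scaled (see below); "gripper": the gripper's target within -1 to 1 (shut at 1, half-way at 0, fully open at -1). In form: [{"dx": .., "dy": .., "dz": .., "ax": .., "ay": .., "az": .., "gripper": ..}, ...]. A call has 1 to 20 rows; each row is the pose to reach, as a shift and turn from the pose commanded when the call began; what a row does not reach only later rows make up. The controller multiplies each number of a shift by 50 cm and each number of a turn by 60 degrees. A row lasts 1/12 s, in which the tool goes at most 41.7 mm and 7.16 degrees, less where a joint would pass 70% of its speed; a pose out of reach is approached as far as the arm can. A call with a number of a shift or a turn outside -1 to 1 is refused whole. A call with a gripper value outside its range is refused whole. The fingers move at their own pace and stop on an object; "newtons" is the grip in N (left out, the last holds). Time passes only in rows, so rows that repeat a pose let the fingers close. It gives the time, the measured TCP pose, the force, the opening and the grip force at its end, in the units of the state.
- manip.read_state(): the state, without advancing time (a new reading comes with each control period).
- manip.snapshot(name): name is "scene" or "top" or "wrist"; returns a dict with "frame" (384x512x3 uint8, red, green, blue), "range_z" (384x512 float32, m along the optical axis (not along the pixel's ray), 0 where there is no reading), "fx", "fy", "cx", "cy" (pixels), "position" and "rotation" of the camera in the world. Camera axes: x right, y down, z forward; pixel columns grow to the right and rows downward; lengths in m; the calibration is good to about 2 mm. A picture is of the moment at which its call begins.
- manip.finish_job(): hands the job in; it is judged then, once.
The state is a dict: "time": time; "qpos": joint angles; "qvel": joint speeds; "joint_torque": joint torques, N m; "position": TCP position; "orientation": TCP orientation; "contact_force": force on the tool from outside, world axes, zero at the start; "ft_torque": the same for the moment, N m; "grip_width": opening from 0.0 (shut) to 1.0 (fully open); "grip_force": force on a finger pad.
Only numpy, scipy, OpenCV 4.12 (cv2) and the standard library are available. Lean on these libraries where they do the work, as an engineer would, in place of code of your own. Each camera call takes 0.05 s, during which the arm holds its last target. There are 200 camera calls.

## Working session

There is one attempt and no reset: what is moved stays moved. The work goes in short steps, Python scripts to look and compute and a tool call to move; the robot and the scene stay as the last step left them, time stands still between calls to the robot, and variables do not carry over. Pictures are saved under pics/ and viewed, at most 10 in all, crops included, and the job is handed in when it is done.

Besides the shell and the picture viewer there is one more tool, called after "Request:" by a JSON object that holds its "method" and its "body", one argument or row to a line. step_arm: Moves the arm, as the interface text tells. Its arguments: {"type":"object","properties":{"motion":{"type":"array","items":{"type":"object","properties":{"dx":{"type":"number"},"dy":{"type":"number"},"dz":{"type":"number"},"ax":{"type":"number"},"ay":{"type":"number"},"az":{"type":"number"},"gripper":{"type":"number"}}}},"newtons":{"type":"number"}},"required":["motion"]}

```bash
mkdir -p pics
cat > h.py <<'E'
import numpy as np, cv2
from bench import manip
def snap(n):
    s=manip.snapshot(n); np.savez('pics/'+n+'.npz',**{k:np.asarray(v) for k,v in s.items()}); return s
def load(n): return np.load('pics/'+n+'.npz')
def cloud(s):
    h,w=s['range_z'].shape; v,u=np.mgrid[:h,:w]; z=s['range_z']
    p=np.stack([(u-s['cx'])/s['fx']*z,(v-s['cy'])/s['fy']*z,z],-1)
    return p@np.asarray(s['rotation']).T+s['position']
E
python3 - <<'E'
from h import *
for n in('top','scene'):
    s=snap(n); print(n,s['position'],s['rotation'],s['fx'])
    cv2.imwrite(f'pics/{n}0.png',cv2.resize(s['frame'][:,:,::-1],(800,600)))
print(manip.read_state())
E
```

```text
top [ 0.46028361 -0.01353657  0.90345037] [-3.00539878 -0.02866922 -1.59174036] 405.04092860040316
scene [0.91835205 0.51952317 0.74689511] [-2.35692633  0.01420845  2.57777777] 466.4757138732753
{'time': 0.1, 'qpos': array([-1.23961041e+00,  4.91510882e-01,  1.55938171e+00,  1.34356136e-05,
        1.09170185e+00, -1.05555240e-01]), 'qvel': array([-5.65130507e-04, -4.75893885e-05, -1.34156777e-03, -5.27703987e-04,
        3.52845158e-04,  1.24686189e-03]), 'joint_torque': array([ 6.70225872e-04, -6.19447875e+01, -2.62025321e+01, -1.07954111e-04,
        2.92164332e-03,  2.01353907e-05]), 'position': array([ 0.264353  , -0.56612635,  0.23078131]), 'orientation': array([-3.14059769e+00, -1.17398421e-04,  4.36734903e-01]), 'contact_force': array([-0.74542372, -0.26041166, -0.22393827]), 'ft_torque': array([-0.00713213, -0.00926922,  0.01687348]), 'grip_force': 0.0, 'grip_width': 1.0027729939064816}
```

View pics/top0.png

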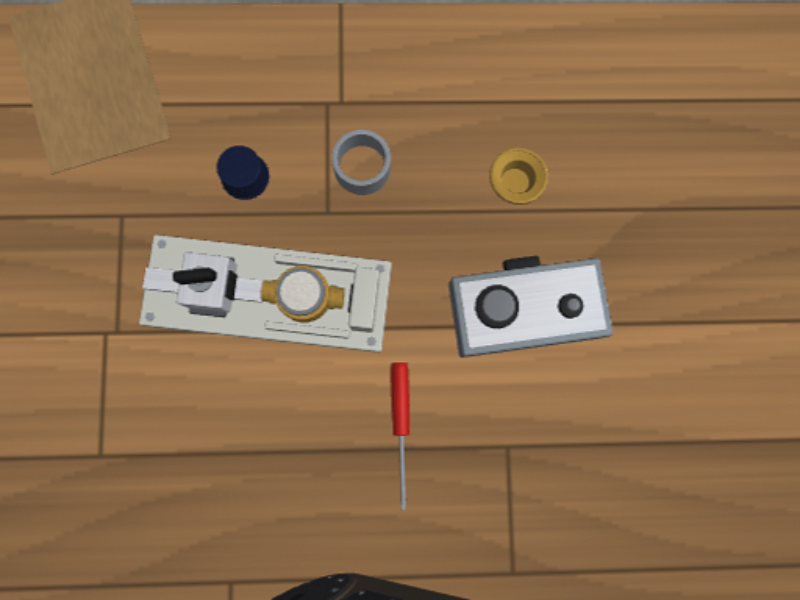

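The top view shows the fixture corners at (153,236), (391,262), (381,351) and (140,325). The knob bar is near (194,276), the meter at (301,291), the wide key at (497,306) and the slim key at (571,305).

```bash
cat >> h.py <<'E'
from scipy.spatial.transform import Rotation as Ro
_c=cloud
def cloud(s):
    s=dict(s); s['rotation']=Ro.from_euler('xyz',np.asarray(s['rotation'])).as_matrix(); return _c(s)
def at(s,u,v,z):
    R=Ro.from_euler('xyz',np.asarray(s['rotation'])).as_matrix()
    d=R@np.array([(u-s['cx'])/s['fx'],(v-s['cy'])/s['fy'],1]); return s['position']+d*(z-s['position'][2])/d[2]
E
python3 - <<'E'
from h import *
s=load('top'); k=1.5625
c=[at(s,u/k,v/k,.02) for u,v in((153,236),(391,262),(381,351),(140,325))]
print(np.round(c,4), np.mean(c,0)); d=(c[0]-c[1]+c[3]-c[2]); print('yaw y-axis',np.degrees(np.arctan2(-d[0],d[1])),np.linalg.norm(d)/2)
P=cloud(s); g=s['frame'].astype(int).sum(2)
print('bench z',np.median(P[250:280,100:150,2]))
v,u=np.mgrid[:384,:512]
def rep(n,m):
    q=P[m]; (cx,cy),(w,h),a=cv2.minAreaRect((q[:,:2]*1000).astype(np.float32)); ev=np.linalg.eigh(np.cov(q[:,:2].T))[1][:,1]
    print(n,len(q),q.mean(0).round(4),'rect',cx,cy,w,h,a,'long',np.degrees(np.arctan2(ev[1],ev[0])))
B=lambda a,b,c,d:(u>a/k)&(u<b/k)&(v>c/k)&(v<d/k)
z=P[...,2]
rep('knob',B(140,260,230,330)&(z>.108)&(z<.125))
rep('jawtop',B(140,260,230,330)&(z>.068)&(z<.082))
rep('fixjaw',B(330,400,240,350)&(z>.076)&(z<.09))
rep('metertop',B(255,345,255,330)&(z>.073)&(z<.09))
rep('wide',B(460,535,270,340)&(z>.0655)&(z<.075))
rep('slim',B(545,600,280,330)&(z>.0655)&(z<.075))
rep('boxtop',B(440,620,250,360)&(z>.045)&(z<.054))
E
```

```text
[[ 0.6793  0.3077  0.02  ]
 [ 0.6368 -0.0279  0.02  ]
 [ 0.5109 -0.0116  0.02  ]
 [ 0.5533  0.3216  0.02  ]] [0.59507359 0.14745825 0.02      ]
yaw y-axis -7.23739063927654 0.33706587164867297
bench z -0.0012742739572946804
knob 186 [0.6066 0.2243 0.1135] rect 607.18310546875 224.95826721191406 14.327993392944336 48.9863166809082 5.652796268463135 long 95.50568050778807
jawtop 774 [0.6045 0.2203 0.0739] rect 606.5527954101562 221.4222869873047 64.54957580566406 70.50492858886719 83.15402221679688 long 170.70087131171587
fixjaw 597 [0.5783 0.0111 0.0805] rect 579.0922241210938 11.120453834533691 31.899919509887695 79.99041748046875 82.50782012939453 long 172.5350376581697
metertop 752 [0.5883 0.0938 0.0792] rect 588.8516235351562 93.51548767089844 62.8448600769043 61.30603790283203 0.6499061584472656 long -149.54187532916305
wide 338 [ 0.5663 -0.1675  0.0708] rect 566.992431640625 -167.36695861816406 41.71876525878906 42.590152740478516 82.71021270751953 long 51.59933760855533
slim 56 [ 0.5658 -0.2683  0.0706] rect 566.2802734375 -268.49163818359375 15.902932167053223 16.318653106689453 45.227294921875 long 125.13597743399124
boxtop 4033 [ 0.5664 -0.2215  0.0499] rect 567.5853881835938 -218.25013732910156 109.76285552978516 209.62889099121094 6.653861999511719 long 98.16155859387968
```

View pics/scene0.png

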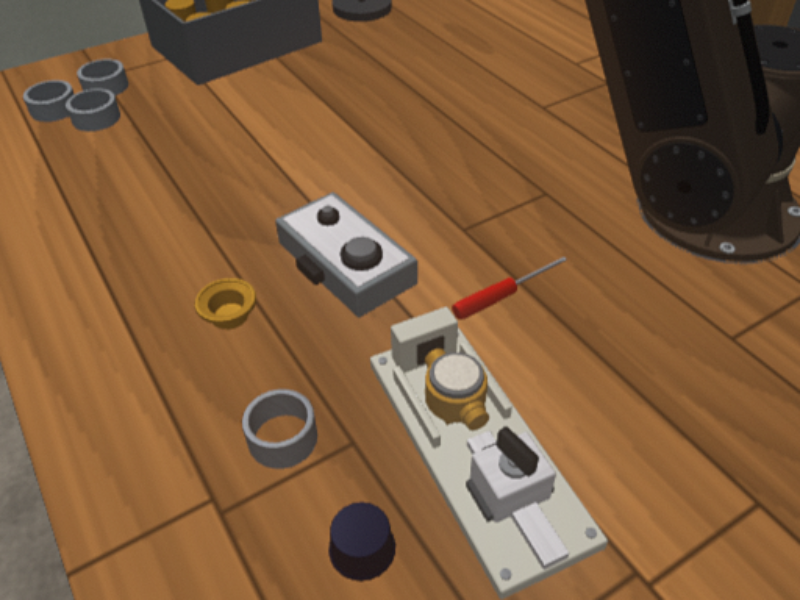

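Fixture yaw is about −7.3°. The knob is at (0.607, 0.225), with the bar at 95.6°, which puts the knob value near 1.35. I'm moving over it now.

Request:
{"method": "step_arm", "body": {
  "motion": [
    {"dx": 0.352,"dy": 0.932,"az": 0.6,"gripper": -1},
    {"dx": 0.352,"dy": 0.932,"az": 0.6,"gripper": -1},
    {"dx": 0.352,"dy": 0.932,"az": 0.6,"gripper": -1},
    {"dx": 0.352,"dy": 0.932,"az": 0.6,"gripper": -1},
    {"dx": 0.352,"dy": 0.932,"az": 0.6,"gripper": -1},
    {"dx": 0.352,"dy": 0.932,"az": 0.6,"gripper": -1},
    {"dx": 0.352,"dy": 0.932,"az": 0.6,"gripper": -1},
    {"dx": 0.352,"dy": 0.932,"az": 0.6,"gripper": -1},
    {"dx": 0.352,"dy": 0.932,"az": 0.6,"gripper": -1},
    {"dx": 0.352,"dy": 0.932,"az": 0.6,"gripper": -1},
    {"dx": 0.352,"dy": 0.932,"az": 0.6,"gripper": -1},
    {"dx": 0.352,"dy": 0.932,"az": 0.6,"gripper": -1},
    {"dx": 0.352,"dy": 0.932,"az": 0.6,"gripper": -1}
  ]
}}

```text
invalid input
```

Request:
{"method": "step_arm", "body": {
  "motion": [
    {"dx": 0.352,"dy": 0.932,"dz": 0,"ax": 0,"ay": 0,"az": 0.6,"gripper": -1},
    {"dx": 0.352,"dy": 0.932,"dz": 0,"ax": 0,"ay": 0,"az": 0.6,"gripper": -1},
    {"dx": 0.352,"dy": 0.932,"dz": 0,"ax": 0,"ay": 0,"az": 0.6,"gripper": -1},
    {"dx": 0.352,"dy": 0.932,"dz": 0,"ax": 0,"ay": 0,"az": 0.6,"gripper": -1},
    {"dx": 0.352,"dy": 0.932,"dz": 0,"ax": 0,"ay": 0,"az": 0.6,"gripper": -1},
    {"dx": 0.352,"dy": 0.932,"dz": 0,"ax": 0,"ay": 0,"az": 0.6,"gripper": -1},
    {"dx": 0.352,"dy": 0.932,"dz": 0,"ax": 0,"ay": 0,"az": 0.6,"gripper": -1},
    {"dx": 0.352,"dy": 0.932,"dz": 0,"ax": 0,"ay": 0,"az": 0.6,"gripper": -1},
    {"dx": 0.352,"dy": 0.932,"dz": 0,"ax": 0,"ay": 0,"az": 0.6,"gripper": -1},
    {"dx": 0.352,"dy": 0.932,"dz": 0,"ax": 0,"ay": 0,"az": 0.6,"gripper": -1},
    {"dx": 0.352,"dy": 0.932,"dz": 0,"ax": 0,"ay": 0,"az": 0.6,"gripper": -1},
    {"dx": 0.352,"dy": 0.932,"dz": 0,"ax": 0,"ay": 0,"az": 0.6,"gripper": -1}
  ],
  "newtons": 40
}}

```text
time: 1.1
position: [0.4406, -0.0982, 0.2314]
orientation: [3.142, -0.0, 1.065]
contact_force: [1.0, -0.0, 0.7]
grip_width: 0.999
grip_force: 0.0
```

Request:
{"method": "step_arm", "body": {
  "motion": [
    {"dx": 0.332,"dy": 0.646,"dz": 0,"ax": 0,"ay": 0,"az": 0.576,"gripper": -1},
    {"dx": 0.332,"dy": 0.646,"dz": 0,"ax": 0,"ay": 0,"az": 0.576,"gripper": -1},
    {"dx": 0.332,"dy": 0.646,"dz": 0,"ax": 0,"ay": 0,"az": 0.576,"gripper": -1},
    {"dx": 0.332,"dy": 0.646,"dz": 0,"ax": 0,"ay": 0,"az": 0.576,"gripper": -1},
    {"dx": 0.332,"dy": 0.646,"dz": 0,"ax": 0,"ay": 0,"az": 0.576,"gripper": -1},
    {"dx": 0.332,"dy": 0.646,"dz": 0,"ax": 0,"ay": 0,"az": 0.576,"gripper": -1},
    {"dx": 0.332,"dy": 0.646,"dz": 0,"ax": 0,"ay": 0,"az": 0.576,"gripper": -1},
    {"dx": 0.332,"dy": 0.646,"dz": 0,"ax": 0,"ay": 0,"az": 0.576,"gripper": -1},
    {"dx": 0.332,"dy": 0.646,"dz": 0,"ax": 0,"ay": 0,"az": 0.576,"gripper": -1},
    {"dx": 0.332,"dy": 0.646,"dz": 0,"ax": 0,"ay": 0,"az": 0.576,"gripper": -1},
    {"dx": 0.332,"dy": 0.646,"dz": 0,"ax": 0,"ay": 0,"az": 0.576,"gripper": -1}
  ],
  "newtons": 40
}}

```text
time: 2.02
position: [0.6062, 0.2239, 0.2302]
orientation: [-3.14, 0.0, 1.671]
contact_force: [-0.1, -0.0, -0.6]
grip_width: 0.998
grip_force: 0.0
```

Run:
```python
from h import *
s=snap('wrist'); st=manip.read_state(); print(st['position'],st['orientation'],st['qpos'],s['position'],s['rotation'])
cv2.imwrite('pics/w1.png',s['frame'][:,:,::-1])
P=cloud(s); z=P[...,2]
m=(z>.108)&(z<.125)&(abs(P[...,0]-.6065)<.05)&(abs(P[...,1]-.225)<.05); q=P[m]
print(len(q),q.mean(0),cv2.minAreaRect((q[:,:2]*1000).astype(np.float32)))
```

```text
[0.60597    0.2227855  0.23053933] [-3.14020729e+00  4.04572637e-04  1.66926563e+00] [ 2.50138428e-01  5.21952838e-01  1.50467973e+00 -2.12144176e-04
  1.11639068e+00  1.51762657e-01] [0.60034193 0.29050132 0.37306704] [2.86965457e+00 1.68383080e-03 9.97998228e-02]
679 [0.60741947 0.22733961 0.11534966] ((607.673095703125, 226.3513946533203), (13.09033489227295, 49.190189361572266), 5.425160884857178)
```

View pics/w1.png

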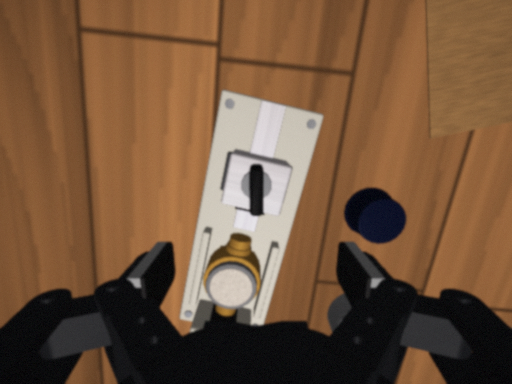

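The wrist view shows the knob bar at (257,190), with fingers at (155,275) and (360,275) straddling its line. The measured knob agrees with the top view to within 2 mm, so I'll descend and grip.

Request:
{"method": "step_arm", "body": {
  "motion": [
    {"dx": 0.003,"dy": 0.006,"dz": -0.15,"ax": 0,"ay": 0,"az": 0,"gripper": -1},
    {"dx": 0.003,"dy": 0.006,"dz": -0.15,"ax": 0,"ay": 0,"az": 0,"gripper": -1},
    {"dx": 0.003,"dy": 0.006,"dz": -0.2,"ax": 0,"ay": 0,"az": 0,"gripper": -1},
    {"dx": 0.003,"dy": 0.006,"dz": -0.25,"ax": 0,"ay": 0,"az": 0,"gripper": -1},
    {"dx": 0.003,"dy": 0.006,"dz": -0.288,"ax": 0,"ay": 0,"az": 0,"gripper": -1},
    {"dx": 0.003,"dy": 0.006,"dz": -0.288,"ax": 0,"ay": 0,"az": 0,"gripper": -1},
    {"dx": 0.003,"dy": 0.006,"dz": -0.288,"ax": 0,"ay": 0,"az": 0,"gripper": -1},
    {"dx": 0.003,"dy": 0.006,"dz": -0.288,"ax": 0,"ay": 0,"az": 0,"gripper": 1},
    {"dx": 0.003,"dy": 0.006,"dz": -0.288,"ax": 0,"ay": 0,"az": 0,"gripper": 1},
    {"dx": 0.003,"dy": 0.006,"dz": -0.288,"ax": 0,"ay": 0,"az": 0,"gripper": 1},
    {"dx": 0.003,"dy": 0.006,"dz": -0.288,"ax": 0,"ay": 0,"az": 0,"gripper": 1},
    {"dx": 0.003,"dy": 0.006,"dz": -0.288,"ax": 0,"ay": 0,"az": 0,"gripper": 1},
    {"dx": 0.003,"dy": 0.006,"dz": -0.288,"ax": 0,"ay": 0,"az": 0,"gripper": 1},
    {"dx": 0.003,"dy": 0.006,"dz": -0.288,"ax": 0,"ay": 0,"az": 0,"gripper": 1},
    {"dx": 0.003,"dy": 0.006,"dz": -0.288,"ax": 0,"ay": 0,"az": 0,"gripper": 1},
    {"dx": 0.003,"dy": 0.006,"dz": -0.288,"ax": 0,"ay": 0,"az": 0,"gripper": 1}
  ],
  "newtons": 40
}}

```text
time: 3.4
position: [0.6069, 0.2257, 0.0879]
orientation: [-3.14, 0.0, 1.669]
contact_force: [-7.4, -1.7, 8.2]
grip_width: 0.156
grip_force: 41.6
```

Request:
{"method": "step_arm", "body": {
  "motion": [
    {"dx": -0.002,"dy": 0,"dz": 0,"ax": 0,"ay": 0,"az": 0.1,"gripper": 1},
    {"dx": -0.002,"dy": 0,"dz": 0,"ax": 0,"ay": 0,"az": 0.2,"gripper": 1},
    {"dx": -0.002,"dy": 0,"dz": 0,"ax": 0,"ay": 0,"az": 0.3,"gripper": 1},
    {"dx": -0.002,"dy": 0,"dz": 0,"ax": 0,"ay": 0,"az": 0.4,"gripper": 1},
    {"dx": -0.002,"dy": 0,"dz": 0,"ax": 0,"ay": 0,"az": 0.5,"gripper": 1},
    {"dx": -0.002,"dy": 0,"dz": 0,"ax": 0,"ay": 0,"az": 0.6,"gripper": 1},
    {"dx": -0.002,"dy": 0,"dz": 0,"ax": 0,"ay": 0,"az": 0.7,"gripper": 1},
    {"dx": -0.002,"dy": 0,"dz": 0,"ax": 0,"ay": 0,"az": 0.8,"gripper": 1},
    {"dx": -0.002,"dy": 0,"dz": 0,"ax": 0,"ay": 0,"az": 0.9,"gripper": 1},
    {"dx": -0.002,"dy": 0,"dz": 0,"ax": 0,"ay": 0,"az": 1.0,"gripper": 1},
    {"dx": -0.002,"dy": 0,"dz": 0,"ax": 0,"ay": 0,"az": 1.0,"gripper": 1}
  ],
  "newtons": 40
}}

```text
time: 4.32
position: [0.6074, 0.2261, 0.088]
orientation: [3.14, 0.001, 2.72]
contact_force: [-0.3, 1.7, 4.4]
grip_width: 0.159
grip_force: 41.1
```

Request:
{"method": "step_arm", "body": {
  "motion": [
    {"dx": 0,"dy": 0,"dz": 0,"ax": 0,"ay": 0,"az": 0.1,"gripper": 1},
    {"dx": 0,"dy": 0,"dz": 0,"ax": 0,"ay": 0,"az": 0.2,"gripper": 1},
    {"dx": 0,"dy": 0,"dz": 0,"ax": 0,"ay": 0,"az": 0.28,"gripper": 1},
    {"dx": 0,"dy": 0,"dz": 0,"ax": 0,"ay": 0,"az": 0.28,"gripper": 1},
    {"dx": 0,"dy": 0,"dz": 0,"ax": 0,"ay": 0,"az": 0.28,"gripper": 1}
  ],
  "newtons": 40
}}

```text
time: 4.73
position: [0.6074, 0.226, 0.0879]
orientation: [3.141, 0.001, 3.004]
contact_force: [1.3, 1.4, 5.4]
grip_width: 0.157
grip_force: 41.3
```

Run:
```python
from h import *
st=manip.read_state(); print({k:st[k] for k in('time','position','orientation','contact_force','ft_torque','qpos','grip_force','grip_width')})
```

```text
{'time': 4.7333, 'position': array([0.60735804, 0.22595228, 0.08790277]), 'orientation': array([3.14085151e+00, 1.32249798e-03, 3.00366655e+00]), 'contact_force': array([1.32296095, 1.44575685, 5.3545031 ]), 'ft_torque': array([ 0.43353241, -0.07959742,  0.09324914]), 'qpos': array([ 2.54219235e-01,  6.82163036e-01,  1.62906222e+00,  2.43454403e-04,
        8.28862059e-01, -1.17881585e+00]), 'grip_force': 41.32622480392456, 'grip_width': 0.1569161641092036}
```

The knob is loose: it turned about 76.5° and the torque is only friction. Next I slide the jaw along the fixture's −y direction, which is (−0.126, −0.992).

Request:
{"method": "step_arm", "body": {
  "motion": [
    {"dx": -0.0006,"dy": -0.005,"dz": 0,"ax": 0,"ay": 0,"az": 0,"gripper": 1},
    {"dx": -0.0014,"dy": -0.011,"dz": 0,"ax": 0,"ay": 0,"az": 0,"gripper": 1},
    {"dx": -0.0022,"dy": -0.017,"dz": 0,"ax": 0,"ay": 0,"az": 0,"gripper": 1},
    {"dx": -0.003,"dy": -0.023,"dz": 0,"ax": 0,"ay": 0,"az": 0,"gripper": 1},
    {"dx": -0.0037,"dy": -0.029,"dz": 0,"ax": 0,"ay": 0,"az": 0,"gripper": 1},
    {"dx": -0.0045,"dy": -0.035,"dz": 0,"ax": 0,"ay": 0,"az": 0,"gripper": 1},
    {"dx": -0.0052,"dy": -0.041,"dz": 0,"ax": 0,"ay": 0,"az": 0,"gripper": 1},
    {"dx": -0.006,"dy": -0.047,"dz": 0,"ax": 0,"ay": 0,"az": 0,"gripper": 1},
    {"dx": -0.0067,"dy": -0.053,"dz": 0,"ax": 0,"ay": 0,"az": 0,"gripper": 1},
    {"dx": -0.0075,"dy": -0.059,"dz": 0,"ax": 0,"ay": 0,"az": 0,"gripper": 1},
    {"dx": -0.0082,"dy": -0.065,"dz": 0,"ax": 0,"ay": 0,"az": 0,"gripper": 1},
    {"dx": -0.009,"dy": -0.071,"dz": 0,"ax": 0,"ay": 0,"az": 0,"gripper": 1},
    {"dx": -0.0098,"dy": -0.077,"dz": 0,"ax": 0,"ay": 0,"az": 0,"gripper": 1},
    {"dx": -0.0104,"dy": -0.082,"dz": 0,"ax": 0,"ay": 0,"az": 0,"gripper": 1},
    {"dx": -0.011,"dy": -0.087,"dz": 0,"ax": 0,"ay": 0,"az": 0,"gripper": 1},
    {"dx": -0.011,"dy": -0.087,"dz": 0,"ax": 0,"ay": 0,"az": 0,"gripper": 1}
  ],
  "newtons": 40
}}

```text
time: 6.07
position: [0.6016, 0.1822, 0.0879]
orientation: [3.141, 0.001, 3.003]
contact_force: [-0.2, 1.2, 6.0]
grip_width: 0.159
grip_force: 41.5
```

Request:
{"method": "step_arm", "body": {
  "motion": [
    {"dx": -0.0003,"dy": -0.002,"dz": 0,"ax": 0,"ay": 0,"az": 0,"gripper": 1},
    {"dx": -0.0005,"dy": -0.004,"dz": 0,"ax": 0,"ay": 0,"az": 0,"gripper": 1},
    {"dx": -0.0008,"dy": -0.006,"dz": 0,"ax": 0,"ay": 0,"az": 0,"gripper": 1},
    {"dx": -0.001,"dy": -0.008,"dz": 0,"ax": 0,"ay": 0,"az": 0,"gripper": 1}
  ],
  "newtons": 40
}}

```text
time: 6.4
position: [0.6012, 0.1788, 0.0879]
orientation: [3.141, 0.001, 3.003]
contact_force: [-0.9, 5.4, 6.2]
grip_width: 0.159
grip_force: 41.4
```

Request:
{"method": "step_arm", "body": {
  "motion": [
    {"dx": -0.0003,"dy": -0.002,"dz": 0,"ax": 0,"ay": 0,"az": 0,"gripper": 1},
    {"dx": -0.0005,"dy": -0.004,"dz": 0,"ax": 0,"ay": 0,"az": 0,"gripper": 1},
    {"dx": -0.0008,"dy": -0.006,"dz": 0,"ax": 0,"ay": 0,"az": 0,"gripper": 1}
  ],
  "newtons": 40
}}

```text
time: 6.65
position: [0.6009, 0.1763, 0.088]
orientation: [3.14, 0.001, 3.003]
contact_force: [-0.1, 15.0, 4.6]
grip_width: 0.155
grip_force: 41.4
```

Request:
{"method": "step_arm", "body": {
  "motion": [
    {"dx": -0.0002,"dy": -0.0015,"dz": 0,"ax": 0,"ay": 0,"az": 0,"gripper": 1},
    {"dx": -0.0003,"dy": -0.003,"dz": 0,"ax": 0,"ay": 0,"az": 0,"gripper": 1},
    {"dx": -0.0003,"dy": -0.003,"dz": 0,"ax": 0,"ay": 0,"az": 0,"gripper": 1}
  ],
  "newtons": 40
}}

```text
time: 6.9
position: [0.6009, 0.1762, 0.088]
orientation: [3.138, 0.002, 3.003]
contact_force: [1.0, 18.9, 4.5]
grip_width: 0.155
grip_force: 41.6
```

Run:
```python
from h import *
s=snap('scene'); cv2.imwrite('pics/s1.png',cv2.resize(s['frame'][170:384,190:420,::-1],None,fx=2.7,fy=2.7,interpolation=cv2.INTER_CUBIC))
```

```text
(no output)
```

View pics/s1.png

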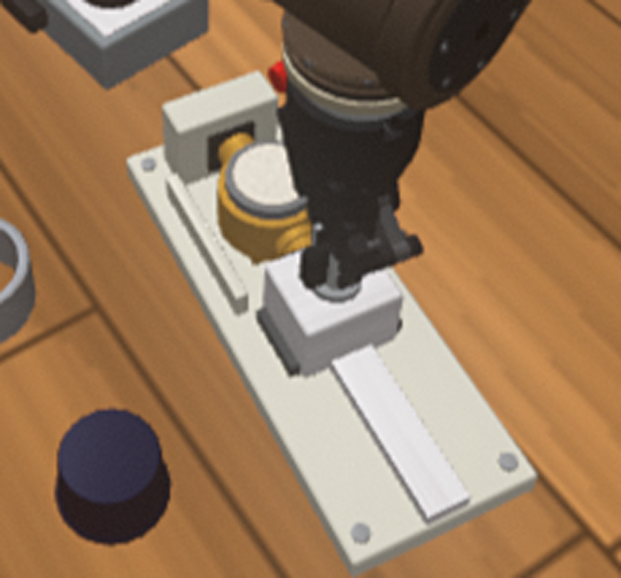

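The meter pipe touches the black pad at (220,150). The force rose to 19 N with no further motion, so the meter is home. Now I tighten.

Request:
{"method": "step_arm", "body": {
  "motion": [
    {"dx": 0,"dy": 0,"dz": 0,"ax": 0,"ay": 0,"az": -0.1,"gripper": 1},
    {"dx": 0,"dy": 0,"dz": 0,"ax": 0,"ay": 0,"az": -0.2,"gripper": 1},
    {"dx": 0,"dy": 0,"dz": 0,"ax": 0,"ay": 0,"az": -0.3,"gripper": 1},
    {"dx": 0,"dy": 0,"dz": 0,"ax": 0,"ay": 0,"az": -0.4,"gripper": 1},
    {"dx": 0,"dy": 0,"dz": 0,"ax": 0,"ay": 0,"az": -0.5,"gripper": 1},
    {"dx": 0,"dy": 0,"dz": 0,"ax": 0,"ay": 0,"az": -0.6,"gripper": 1},
    {"dx": 0,"dy": 0,"dz": 0,"ax": 0,"ay": 0,"az": -0.7,"gripper": 1},
    {"dx": 0,"dy": 0,"dz": 0,"ax": 0,"ay": 0,"az": -0.8,"gripper": 1},
    {"dx": 0,"dy": 0,"dz": 0,"ax": 0,"ay": 0,"az": -0.9,"gripper": 1},
    {"dx": 0,"dy": 0,"dz": 0,"ax": 0,"ay": 0,"az": -1.0,"gripper": 1},
    {"dx": 0,"dy": 0,"dz": 0,"ax": 0,"ay": 0,"az": -1.0,"gripper": 1}
  ],
  "newtons": 60
}}

```text
time: 7.87
position: [0.6005, 0.1755, 0.088]
orientation: [3.14, -0.002, 1.949]
contact_force: [-1.6, 13.6, 7.2]
grip_width: 0.15
grip_force: 62.8
```

Request:
{"method": "step_arm", "body": {
  "motion": [
    {"dx": 0,"dy": 0,"dz": 0,"ax": 0,"ay": 0,"az": -0.1,"gripper": 1},
    {"dx": 0,"dy": 0,"dz": 0,"ax": 0,"ay": 0,"az": -0.2,"gripper": 1},
    {"dx": 0,"dy": 0,"dz": 0,"ax": 0,"ay": 0,"az": -0.3,"gripper": 1},
    {"dx": 0,"dy": 0,"dz": 0,"ax": 0,"ay": 0,"az": -0.4,"gripper": 1},
    {"dx": 0,"dy": 0,"dz": 0,"ax": 0,"ay": 0,"az": -0.48,"gripper": 1},
    {"dx": 0,"dy": 0,"dz": 0,"ax": 0,"ay": 0,"az": -0.48,"gripper": 1},
    {"dx": 0,"dy": 0,"dz": 0,"ax": 0,"ay": 0,"az": -0.48,"gripper": 1}
  ],
  "newtons": 60
}}

```text
time: 8.45
position: [0.6001, 0.1754, 0.088]
orientation: [3.141, -0.002, 1.453]
contact_force: [-3.3, 12.1, 7.9]
grip_width: 0.156
grip_force: 63.1
```

Run:
```python
from h import *
st=manip.read_state(); print({k:st[k] for k in('time','position','orientation','contact_force','ft_torque','qpos','grip_width')})
```

```text
{'time': 8.45, 'position': array([0.60008109, 0.17543075, 0.08802705]), 'orientation': array([ 3.14130440e+00, -2.05793690e-03,  1.45251595e+00]), 'contact_force': array([-3.28692185, 12.05049563,  7.92999143]), 'ft_torque': array([2.11489379, 0.60626338, 0.05697728]), 'qpos': array([0.17804313, 0.65619432, 1.68972321, 0.00263978, 0.79480025,
       0.29447565]), 'grip_width': 0.15553431654550542}
```

Request:
{"method": "step_arm", "body": {
  "motion": [
    {"dx": 0,"dy": 0,"dz": 0,"ax": 0,"ay": 0,"az": 0,"gripper": -1},
    {"dx": 0,"dy": 0,"dz": 0,"ax": 0,"ay": 0,"az": 0,"gripper": -1},
    {"dx": 0,"dy": 0,"dz": 0,"ax": 0,"ay": 0,"az": 0,"gripper": -1},
    {"dx": 0,"dy": 0,"dz": 0,"ax": 0,"ay": 0,"az": 0,"gripper": -1},
    {"dx": 0,"dy": 0,"dz": 0,"ax": 0,"ay": 0,"az": 0,"gripper": -1},
    {"dx": 0,"dy": 0,"dz": 0,"ax": 0,"ay": 0,"az": 0,"gripper": -1},
    {"dx": 0,"dy": 0,"dz": 0.04,"ax": 0,"ay": 0,"az": 0,"gripper": -1},
    {"dx": 0,"dy": 0,"dz": 0.1,"ax": 0,"ay": 0,"az": 0,"gripper": -1},
    {"dx": 0,"dy": 0,"dz": 0.17,"ax": 0,"ay": 0,"az": 0,"gripper": -1},
    {"dx": 0,"dy": 0,"dz": 0.224,"ax": 0,"ay": 0,"az": 0,"gripper": -1},
    {"dx": 0,"dy": 0,"dz": 0.224,"ax": 0,"ay": 0,"az": 0,"gripper": 1},
    {"dx": 0,"dy": 0,"dz": 0.224,"ax": 0,"ay": 0,"az": 0,"gripper": 1}
  ],
  "newtons": 40
}}

```text
time: 9.45
position: [0.6008, 0.1737, 0.2008]
orientation: [3.139, -0.001, 1.458]
contact_force: [-0.4, 0.4, -0.5]
grip_width: 0.75
grip_force: 0.0
```

Request:
{"method": "step_arm", "body": {
  "motion": [
    {"dx": -0.067,"dy": -0.685,"dz": 0,"ax": 0,"ay": 0,"az": 0,"gripper": 1},
    {"dx": -0.067,"dy": -0.685,"dz": 0,"ax": 0,"ay": 0,"az": 0,"gripper": 1},
    {"dx": -0.067,"dy": -0.685,"dz": 0,"ax": 0,"ay": 0,"az": 0,"gripper": 1},
    {"dx": -0.067,"dy": -0.685,"dz": 0,"ax": 0,"ay": 0,"az": 0,"gripper": 1},
    {"dx": -0.067,"dy": -0.685,"dz": 0,"ax": 0,"ay": 0,"az": 0,"gripper": 1},
    {"dx": -0.067,"dy": -0.685,"dz": 0,"ax": 0,"ay": 0,"az": 0,"gripper": 1},
    {"dx": -0.067,"dy": -0.685,"dz": 0,"ax": 0,"ay": 0,"az": 0,"gripper": 1},
    {"dx": -0.067,"dy": -0.685,"dz": 0,"ax": 0,"ay": 0,"az": 0,"gripper": 1},
    {"dx": -0.067,"dy": -0.685,"dz": 0,"ax": 0,"ay": 0,"az": 0,"gripper": 1},
    {"dx": -0.067,"dy": -0.685,"dz": 0,"ax": 0,"ay": 0,"az": 0,"gripper": 1},
    {"dx": -0.067,"dy": -0.685,"dz": 0,"ax": 0,"ay": 0,"az": 0,"gripper": 1}
  ],
  "newtons": 40
}}

```text
time: 10.37
position: [0.5663, -0.1689, 0.1981]
orientation: [-3.14, -0.001, 1.457]
contact_force: [0.8, 1.7, -0.1]
grip_width: -0.002
grip_force: 0.0
```

Run:
```python
from h import *
s=snap('scene'); t=snap('wrist'); st=manip.read_state(); print({k:st[k] for k in('time','position','orientation','contact_force','grip_width')})
cv2.imwrite('pics/s2.png',np.hstack([cv2.resize(s['frame'][170:384,190:420,::-1],(400,372),interpolation=cv2.INTER_CUBIC),cv2.resize(t['frame'][:,:,::-1],(400,372))]))
P=cloud(t); z=P[...,2]
for n,x,y,r in(('wide',.5667,-.1675,.028),('slim',.566,-.2684,.016)):
    m=(z>.0645)&(z<.075)&(np.hypot(P[...,0]-x,P[...,1]-y)<r); q=P[m]
    if len(q)>5: print(n,len(q),q.mean(0),cv2.minAreaRect((q[:,:2]*1000).astype(np.float32)))
P=cloud(s);z=P[...,2]
m=(z>.108)&(z<.125)&(abs(P[...,0]-.6)<.05)&(abs(P[...,1]-.175)<.05); q=P[m]
print(len(q),q.mean(0),cv2.minAreaRect((q[:,:2]*1000).astype(np.float32)))
m=(z>.074)&(z<.09)&(abs(P[...,0]-.588)<.04)&(abs(P[...,1]-.085)<.04); q=P[m]; print('meter top',q.mean(0),cv2.minAreaRect((q[:,:2]*1000).astype(np.float32)))
m=(z>.076)&(z<.09)&(abs(P[...,0]-.58)<.06)&(abs(P[...,1]-.011)<.025); q=P[m]; print('fixjaw',q.mean(0),cv2.minAreaRect((q[:,:2]*1000).astype(np.float32)))
```

```text
{'time': 10.4667, 'position': array([ 0.5667552 , -0.16754115,  0.19867257]), 'orientation': array([-3.14045619e+00, -5.39965529e-04,  1.45969636e+00]), 'contact_force': array([ 0.33280112,  0.02550963, -0.93036291]), 'grip_width': -0.000687785387133469}
wide 1374 [ 0.56746433 -0.16710918  0.0718937 ] ((567.3809814453125, -167.6960906982422), (41.82970428466797, 42.29928970336914), 82.66754913330078)
251 [0.6024454  0.18014698 0.1156989 ] ((601.1280517578125, 178.67138671875), (48.337806701660156, 13.830504417419434), 84.92424774169922)
meter top [0.5886328  0.09061334 0.0817965 ] ((586.4588012695312, 87.62386322021484), (65.14784240722656, 62.35650634765625), 54.74736404418945)
fixjaw [0.58109665 0.01563962 0.0827403 ] ((579.2637329101562, 13.319064140319824), (33.66117858886719, 79.87552642822266), 82.0489501953125)
```

View pics/s2.png

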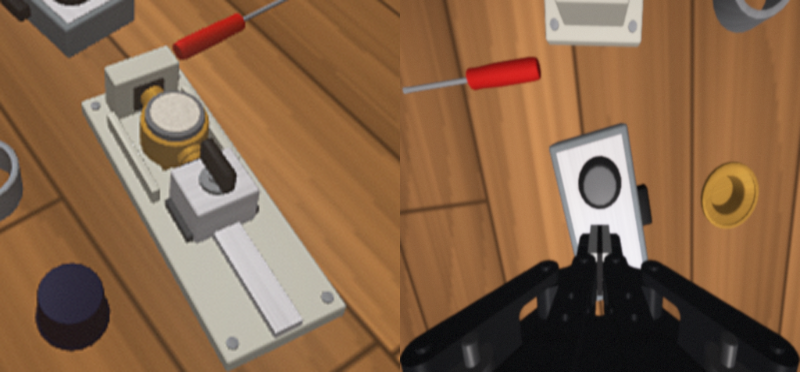

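Left half: the bar at (218,165) lies along the rail, the jaw is against the pipe and the pipe is on the pad, so it is clamped. Right half: the wide key at (600,182) is below the closed fingers. Pressing it now.

Request:
{"method": "step_arm", "body": {
  "motion": [
    {"dx": 0,"dy": 0,"dz": -0.08,"ax": 0,"ay": 0,"az": 0,"gripper": 1},
    {"dx": 0,"dy": 0,"dz": -0.16,"ax": 0,"ay": 0,"az": 0,"gripper": 1},
    {"dx": 0,"dy": 0,"dz": -0.22,"ax": 0,"ay": 0,"az": 0,"gripper": 1},
    {"dx": 0,"dy": 0,"dz": -0.245,"ax": 0,"ay": 0,"az": 0,"gripper": 1},
    {"dx": 0,"dy": 0,"dz": -0.255,"ax": 0,"ay": 0,"az": 0,"gripper": 1},
    {"dx": 0,"dy": 0,"dz": -0.262,"ax": 0,"ay": 0,"az": 0,"gripper": 1},
    {"dx": 0,"dy": 0,"dz": -0.268,"ax": 0,"ay": 0,"az": 0,"gripper": 1},
    {"dx": 0,"dy": 0,"dz": -0.273,"ax": 0,"ay": 0,"az": 0,"gripper": 1},
    {"dx": 0,"dy": 0,"dz": -0.273,"ax": 0,"ay": 0,"az": 0,"gripper": 1},
    {"dx": 0,"dy": 0,"dz": -0.273,"ax": 0,"ay": 0,"az": 0,"gripper": 1}
  ],
  "newtons": 40
}}

```text
time: 11.3
position: [0.5674, -0.168, 0.0658]
orientation: [3.139, 0.0, 1.459]
contact_force: [-6.4, 6.5, 20.6]
grip_width: -0.001
grip_force: 10.6
```

The force is 20 N against the bottom stop, so the key is fully down. I lift and move over the slim key.

Request:
{"method": "step_arm", "body": {
  "motion": [
    {"dx": 0,"dy": 0,"dz": 0.02,"ax": 0,"ay": 0,"az": 0,"gripper": 1},
    {"dx": 0,"dy": 0,"dz": 0.08,"ax": 0,"ay": 0,"az": 0,"gripper": 1},
    {"dx": 0,"dy": 0,"dz": 0.16,"ax": 0,"ay": 0,"az": 0,"gripper": 1},
    {"dx": -0.002,"dy": -0.07,"dz": 0.2,"ax": 0,"ay": 0,"az": 0,"gripper": 1},
    {"dx": -0.002,"dy": -0.14,"dz": 0.2,"ax": 0,"ay": 0,"az": 0,"gripper": 1},
    {"dx": -0.002,"dy": -0.201,"dz": 0.2,"ax": 0,"ay": 0,"az": 0,"gripper": 1},
    {"dx": -0.002,"dy": -0.201,"dz": 0.2,"ax": 0,"ay": 0,"az": 0,"gripper": 1},
    {"dx": -0.002,"dy": -0.201,"dz": 0.2,"ax": 0,"ay": 0,"az": 0,"gripper": 1}
  ],
  "newtons": 40
}}

```text
time: 11.97
position: [0.566, -0.2707, 0.164]
orientation: [3.139, 0.001, 1.457]
contact_force: [0.8, 0.9, -0.3]
grip_width: 0.001
grip_force: 0.0
```

Run:
```python
from h import *
t=snap('wrist'); s=snap('scene'); st=manip.read_state(); print({k:st[k] for k in('time','position','orientation','contact_force','grip_width')})
for w in(t,s):
  P=cloud(w); z=P[...,2]
  for n,x,y,r in(('wide',.5667,-.1675,.028),('slim',.566,-.2684,.018)):
    m=(z>.0655)&(z<.078)&(np.hypot(P[...,0]-x,P[...,1]-y)<r); q=P[m]
    if len(q)>5: print(n,len(q),q.mean(0),cv2.minAreaRect((q[:,:2]*1000).astype(np.float32)))
cv2.imwrite('pics/w3.png',t['frame'][:,:,::-1])
```

```text
{'time': 12.0667, 'position': array([ 0.56598051, -0.26882551,  0.16345037]), 'orientation': array([3.14067275e+00, 2.59519928e-04, 1.45896760e+00]), 'contact_force': array([-0.19774846,  0.46320586, -0.75940287]), 'grip_width': 0.0010009396415719483}
wide 2465 [ 0.5673925  -0.16858465  0.07200139] ((567.27587890625, -168.6083984375), (42.368003845214844, 43.058475494384766), 83.94790649414062)
slim 302 [ 0.56680492 -0.26822501  0.07148292] ((566.8720092773438, -268.9001159667969), (17.187692642211914, 16.28545570373535), 83.65027618408203)
wide 245 [ 0.56818756 -0.16301306  0.07270907] ((566.69921875, -164.99526977539062), (42.42163848876953, 41.60822296142578), 6.2564921379089355)
slim 45 [ 0.56753519 -0.26400148  0.07148654] ((566.2275390625, -265.66339111328125), (15.795549392700195, 17.11452865600586), 81.5075912475586)
```

View pics/w3.png

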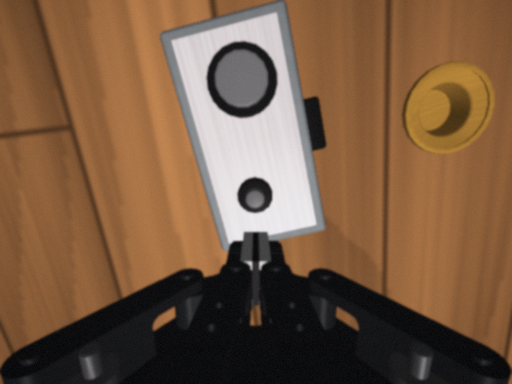

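The wide key at (242,78) is up again. The slim key at (255,195) lies under the fingers, within 1 mm. Pressing it, then lifting clear.

Request:
{"method": "step_arm", "body": {
  "motion": [
    {"dx": 0.001,"dy": 0,"dz": -0.08,"ax": 0,"ay": 0,"az": 0,"gripper": 1},
    {"dx": 0.001,"dy": 0,"dz": -0.14,"ax": 0,"ay": 0,"az": 0,"gripper": 1},
    {"dx": 0.001,"dy": 0,"dz": -0.17,"ax": 0,"ay": 0,"az": 0,"gripper": 1},
    {"dx": 0.001,"dy": 0,"dz": -0.18,"ax": 0,"ay": 0,"az": 0,"gripper": 1},
    {"dx": 0.001,"dy": 0,"dz": -0.19,"ax": 0,"ay": 0,"az": 0,"gripper": 1},
    {"dx": 0.001,"dy": 0,"dz": -0.197,"ax": 0,"ay": 0,"az": 0,"gripper": 1},
    {"dx": 0.001,"dy": 0,"dz": -0.202,"ax": 0,"ay": 0,"az": 0,"gripper": 1},
    {"dx": 0.001,"dy": 0,"dz": -0.202,"ax": 0,"ay": 0,"az": 0,"gripper": 1},
    {"dx": 0.001,"dy": 0,"dz": -0.202,"ax": 0,"ay": 0,"az": 0,"gripper": 1}
  ],
  "newtons": 40
}}

```text
time: 12.82
position: [0.5669, -0.2686, 0.0657]
orientation: [3.139, 0.001, 1.46]
contact_force: [-8.7, 9.2, 26.6]
grip_width: 0.001
grip_force: 13.4
```

Request:
{"method": "step_arm", "body": {
  "motion": [
    {"dx": 0,"dy": 0,"dz": 0.02,"ax": 0,"ay": 0,"az": 0,"gripper": 1},
    {"dx": 0,"dy": 0,"dz": 0.08,"ax": 0,"ay": 0,"az": 0,"gripper": 1},
    {"dx": 0,"dy": 0,"dz": 0.16,"ax": 0,"ay": 0,"az": 0,"gripper": 1},
    {"dx": 0,"dy": 0,"dz": 0.24,"ax": 0,"ay": 0,"az": 0,"gripper": 1},
    {"dx": 0,"dy": 0,"dz": 0.26,"ax": 0,"ay": 0,"az": 0,"gripper": 0},
    {"dx": 0,"dy": 0,"dz": 0.26,"ax": 0,"ay": 0,"az": 0,"gripper": 0},
    {"dx": 0,"dy": 0,"dz": 0.26,"ax": 0,"ay": 0,"az": 0,"gripper": 0},
    {"dx": 0,"dy": 0,"dz": 0.26,"ax": 0,"ay": 0,"az": 0,"gripper": 0},
    {"dx": 0,"dy": 0,"dz": 0.26,"ax": 0,"ay": 0,"az": 0,"gripper": 0},
    {"dx": 0,"dy": 0,"dz": 0.26,"ax": 0,"ay": 0,"az": 0,"gripper": 0}
  ],
  "newtons": 40
}}

```text
time: 13.65
position: [0.5661, -0.2691, 0.1905]
orientation: [-3.14, -0.001, 1.459]
contact_force: [0.1, 0.2, 0.3]
grip_width: 0.505
grip_force: 0.0
```

Run:
```python
from h import *
t=snap('wrist'); P=cloud(t); z=P[...,2]
for n,x,y,r in(('wide',.5667,-.1685,.015),('slim',.567,-.2688,.006)):
    print(n,np.median(z[np.hypot(P[...,0]-x,P[...,1]-y)<r]))
print(manip.read_state()['position']); print(manip.finish_job())
```

```text
wide 0.0721970812394383
slim 0.07216559421173857
[ 0.56614997 -0.26918997  0.19067604]
the job is handed in; nothing more can be done
None
```

I handed the job in at about 13.7 s: the meter body is clamped home with the knob tight, the wide key and then the slim key were pressed fully and came back up, the bystanders were not touched, and the gripper is clear of everything; no verdict came back.

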